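# Square up and lock a manifold plate on a flow analyser

### The job

The blue manifold plate lies askew on the analyser's deck with its notched corner at the locating peg. Leave it lying on the deck and, pushing at the green-marked corner, swing it about that peg until its edge bears on the nose of the stop screw, wherever that is set; hold it pressed home there for a moment, gently but firmly (never more than 15 N on the plate). Then press the red knob fully down so that the locking pin drops through the plate's slot, leave the plate locked against the stop, and disturb nothing else.

Things in the scene. Friction and masses are not known exactly. Their poses are not given: they have to be found in the camera images.
- module: The fixed analyser: white base 320 x 590 mm, light grey deck 60 mm above the table. Origin at table height. Its x points away from the robot at yaw 0, y to its left end. Deck: x -160 to 160, y -280 to 185 mm; left of it the white detector housing rises 65 mm (its pump 107 mm) over the deck. A rinse block (x 20 to 100, y -275 to -215 mm) stands 22 mm high.
- peg: The locating peg, a fixed upright steel pin 12 mm in diameter, 14 mm high (16 with its chamfer). Origin on its axis at deck height, z up. Its x and y axes are those of the dock: the plate's axes are within 0.075 rad of them when the plate is home. It is the pivot: the plate's notch bears on it.
- stop: The adjustable stop: a fixed aluminium block 16 x 18 x 18 mm, origin at deck height under its centre, at x -32, y 88 mm in the peg's frame, same axes. A brass screw runs through it along x; its domed nose (8 mm across, 7 mm above the deck) meets the plate's edge x = -6 mm. It is set anywhere: nose tip at x -12 to 0 mm in the peg's frame. The setting is not reported. It is hard.
- plate: Loose blue board 150 x 110 x 12 mm, 0.33 to 0.51 kg, fittings up to 30 mm high on top. Origin at its underside, on the peg's axis when bedded. Outline in its frame: x -6 to 144, y -6 to 104 mm, less a square corner notch (x, y -6 to 6 mm); the peg sits there touching both faces. Starts 0.25 to 0.5 rad clockwise (from above) of the peg's axes, notch within 5 mm of the peg.
- push_corner (a point): Where to push, at the green-marked corner: on the plate's edge x = 144 mm, at y = 92 mm (12 mm from the corner), 6 mm above the deck. Pushed towards its own -x the plate swings counter-clockwise, notch pressed on the peg, with 2 to 6 N of drag; at the stop the force rises sharply. A finger led round on too tight an arc does not slip: it squeezes the plate on the peg with 5 N per mm or more.
- plate_hole (a point): Centre of the brass-edged slot through the plate, 23 mm along x by 11 mm along y, at x 14, y 88 mm in the plate's frame, at the upper face. The 8 mm locking pin goes through it when the plate is home.
- lock (a joint): Travel of the locking pin in m: 0 raised, 0.010 fully down; starts within 1 mm of raised and stays where left (drag 3 N). Raised, its tapered nose is 2.5 mm above the plate's upper face; fully down it is 7.5 mm in the slot. It runs in an aluminium bracket standing beyond the plate's edge y = 104 mm and reaching over the slot, 22 to 31 mm above the deck.
- lock_top (a point): Centre of the flat top of the red knob (22 mm in diameter) of the locking pin, 62.5 mm above the deck when raised, 52.5 mm when fully down, where it meets a hard end. Press it straight down.
- coil: Bystander: a loose glass coil with white flanges, 38 mm in diameter, 28 mm high, on the deck. Origin at its underside. Leave alone.
- reagent: Bystander: amber bottle, 68 mm in diameter, 145 mm high, on the table.
- beaker: Bystander: glass beaker, 70 mm in diameter, 90 mm high, on the table.
- nuts: Bystander: open orange box of fittings, 90 x 70 x 35 mm, on the table.
- spare: Bystander: a second blue plate, 150 x 110 x 12 mm, without notch or green mark, lying on the table beside the analyser.
- driver: Bystander: yellow-handled screwdriver, 170 mm long, on the table.
Mind the look-alikes: they are no part of the job. Leave any brown look-alike of the plate alone.

How it is judged:
On the way, in this order (a step that is already met when the one before it is completed fails the run):
1. the plate is being turned with its notch bearing on the peg, by the robot at the green corner (contact force between plate and peg above 0.5 N and angle between the x axis of plate and the x axis of peg, either way round below 0.2 rad and contact force between the fingers and plate above 0.5 N and horizontal distance between the grasp point and push_corner below 0.07 m), for 0.1 s.
2. the plate is home, its notch on the peg, and the robot at the green corner holds it pressed on the stop with at least 3 N (contact force between plate and stop above 3 N and angle between the x axis of plate and the x axis of peg, either way round below 0.085 rad and horizontal distance between plate and peg below 0.003 m and horizontal distance between the grasp point and push_corner below 0.07 m), for 0.3 s.
At the end, for the whole second after the job is handed in: The plate lies flat and still, its notch bedded on the peg within 3 mm, its edge within 1.5 mm of the stop screw's nose (stop_screw_c0 is the ball of that nose, 8 mm across; so within 0.085 rad of the dock's axes), and the locking pin is at least 8.5 mm down, through the plate's slot (value of joint lock above 0.0085 m and angle between the x axis of plate and the x axis of peg, either way round below 0.085 rad and horizontal distance between plate and peg below 0.003 m and horizontal distance between plate_hole and lock_top below 0.0085 m and linear speed of plate below 0.01 m/s and angle between plate's own z axis and vertical below 0.03 rad and x of stop_screw_c0 in the frame of plate above -0.0115 m); the robot touches nothing.
It fails at once if the robot presses on the plate with more than 15 N (contact force between any of the fingers, the arm and plate above 15 N).
It fails at once if the locking pin is forced down on the plate with more than 15 N (contact force between lock and plate above 15 N).
It fails at once if the notched corner leaves the peg by more than 12 mm (horizontal distance between plate and peg above 0.012 m).
It fails at once if the plate is lifted or tipped (z of plate in the frame of peg above 0.006 m or angle between plate's own z axis and vertical above 0.1 rad).
It fails at once if a bystander is disturbed (distance of any of coil, reagent, beaker, nuts, spare, driver from where it was at the start of the episode above 0.015 m).
It also fails if it takes over 67 s, if anything falls off the work surface, if the arm or the gripper's body presses on something with over 40 N, if the wrist force passes 120 N, or if a joint passes its speed limit or range.

### The arm

A 7-joint arm with a two-finger parallel gripper is mounted at the origin on the work surface. World frame = base frame: x ahead of the robot, y to its left, z up, the work surface at z = 0. Lengths are in m, angles in rad, forces in N, time in s.
With the tool pointing down it reaches from about 0.4 to 0.85 m from the base axis. Payload 10.4 kg.
Tool frame: the origin (TCP) lies on the centre line of the jaws, within the pads' length; the fingertips stand r.finger_overhang ahead of it and the grasp point (between the pads) lies 5 mm behind it (r.finger_overhang is the distance from the TCP to the fingertips, in m); z points along the fingers, y is the line along which they close (so a half turn about z gives the same grasp; the last joint's range is limited). The gripper opens to 87 mm and grips with 3 to 60 N. Pads are 19 mm wide; open, the fingers measure 117 mm over their backs; the gripper's body (75 mm by 190 mm) begins 51 mm behind the grasp point.
Start: joints at [1.223, 0.332, -0.065, 1.46, 0.022, 1.35, -0.088], TCP at [0.199, -0.592, 0.237] pointing down, gripper open.
Joint ranges: [-2.6, 2.6], [-0.5, 2.12], [-1.47, 1.34], [0.16, 2.42], [-1.27, 4.41], [0.06, 2.06], [-2.6, 2.6]. Speed limits (rad/s): [2.22, 2.22, 2.79, 2.79, 3.14, 3.14, 3.14].

### API

Orientations are given as a unit quaternion [x, y, z, w].
In Python, from bench import read_state, viewer, r gives the robot as it stands.
- The arm moves only by the tool carry_out, never from a script. Its argument "moves" is a list of rows, each a list of 6 numbers: the shift along the tool's x, y, z in units of 40 mm (1.0 is 40 mm), then the turn, a rotation vector about the tool's x, y, z in units of 8 degrees (1.0 is 8 degrees). A call has 1 to 20 rows; each row shifts and turns the commanded pose from where the row before left it, along the tool's axes as they then stand; what a row does not reach is not made up. A row lasts 1/8 s, in which the tool goes at most 62.5 mm and 10.7 degrees, less where a joint would pass 70% of its speed; a pose out of reach is approached as far as the arm can. A call is refused whole if a number of a shift passes 1 or a number of a turn 1, either way. A call with a gripper value outside its range is refused whole. "fingers" is the finger opening in mm, from 0 to 87, set as the call begins (left out, the last holds). The fingers move at their own pace and stop on an object; "force" is the grip in N (left out, the last holds). Time passes only in rows, so rows that do not move let the fingers close. It gives the time, the measured TCP pose, the force, the opening and the grip force at its end, in the units of the state.
- read_state(): the state, without advancing time (a new reading comes with each control period).
- viewer.camera(name): name is "scene" or "top" or "wrist"; returns a dict with "pixels" (420x560x3 uint8, red, green, blue), "range_z" (420x560 float32, m along the optical axis (not along the pixel's ray), 0 where there is no reading), "fx", "fy", "cx", "cy" (pixels), "k1" (the pictures are not rectified: a ray, as slopes to the right and down, at radius r is drawn at 1 + k1 r^2 times it, then the intrinsics apply), "xyz" and "orientation" of the camera in the world. Camera axes: x right, y down, z forward; pixel columns grow to the right and rows downward; lengths in m; the calibration is good to about 2 mm. A picture is of the moment at which its call begins.
- r.close_job(): hands the job in; it is judged then, once.
The state is a dict: "time": time; "joint_positions": joint angles; "joint_vel": joint speeds; "joint_torque": joint torques, N m; "ee_pos": TCP position; "eef_rot": TCP orientation; "ft_force": force on the tool from outside, world axes, zero at the start; "torque": the same for the moment, N m; "width": finger opening in m; "grip_force": force on a finger pad.
Only numpy, scipy, OpenCV 4.12 (cv2) and the standard library are available. Lean on these libraries where they do the work, as an engineer would, in place of code of your own. Each camera call takes 0.05 s, during which the arm holds its last target. There are 200 camera calls.

## Working session

There is one attempt and no reset: what is moved stays moved. The work goes in short steps, Python scripts to look and compute and a tool call to move; the robot and the scene stay as the last step left them, time stands still between calls to the robot, and variables do not carry over. Pictures are saved under pics/ and viewed, at most 10 in all, crops included, and the job is handed in when it is done.

Besides the shell and the picture viewer there is one more tool, called after ">>>" as name(argument=value, ...), one argument or row to a line, values as JSON. carry_out: Moves the arm, as the interface text tells. Its arguments: {"type":"object","properties":{"moves":{"type":"array","items":{"type":"array","items":{"type":"number"}}},"fingers":{"type":"number"},"force":{"type":"number"}},"required":["moves"]}

```bash
mkdir -p pics; ls
cat > h.py <<'E'
import numpy as np, cv2
from scipy.spatial.transform import Rotation as R
from bench import read_state, viewer, r
def grab(n,f):
    c=viewer.camera(n); cv2.imwrite('pics/'+f+'.png',c['pixels'][:,:,::-1]); np.save('pics/'+f+'.npy',c,allow_pickle=True); return c
def load(f): return np.load('pics/'+f+'.npy',allow_pickle=True).item()
def ray(c,u,v):
    K=np.array([[c['fx'],0,c['cx']],[0,c['fy'],c['cy']],[0,0,1.]])
    # k1 on undistorted radius
    p=cv2.undistortPointsIter(np.array([[[u,v]]],float),K,np.array([c['k1'],0,0,0,0.]),None,None,(3,50,1e-10)).reshape(2)
    return R.from_quat(c['orientation']).apply([p[0],p[1],1.])
def onz(c,u,v,z):
    d=ray(c,u,v); o=np.array(c['xyz']); return o+d*(z-o[2])/d[2]
def dep(c,u,v):
    return np.array(c['xyz'])+ray(c,u,v)*c['range_z'][int(round(v)),int(round(u))]
def proj(c,P):
    q=R.from_quat(c['orientation']).inv().apply(np.array(P)-c['xyz']); x,y=q[0]/q[2],q[1]/q[2]; s=1+c['k1']*(x*x+y*y)
    return c['fx']*x*s+c['cx'],c['fy']*y*s+c['cy']
E
python3 - <<'E'
from h import *
for n in ('scene','top'):
    c=grab(n,n); print(n,c['xyz'],c['orientation'],c['fx'],c['cx'],c['cy'],c['k1'])
s=read_state(); print(s, r.finger_overhang)
a=np.hstack([cv2.imread('pics/scene.png'),cv2.imread('pics/top.png')])
E
```

```text
pics
scene [ 1.06620736 -0.22526433  1.11789236] [ 0.80047243  0.53212367 -0.15491342 -0.22823261] 432.618476611082 277.5714840397973 208.11997471128433 -0.03516960964968887
top [0.40170469 0.03058159 1.2846023 ] [-0.69915705  0.71377533 -0.0281169   0.03022644] 395.9651370006122 285.30532383761505 210.36095234217558 0.0344838942351874
{'time': 0.1, 'joint_positions': array([ 1.22340077,  0.33277984, -0.06470318,  1.46086052,  0.02158327,
        1.34990225, -0.08851137]), 'joint_vel': array([ 0.00289107, -0.00263693,  0.00054047, -0.00233673,  0.00076601,
        0.00027736,  0.00026519]), 'joint_torque': array([ 2.09074788e-03, -6.24544430e+01,  2.51294783e-02, -3.90717959e+01,
       -6.14137645e-02,  3.65591305e-02,  8.75643605e-05]), 'ee_pos': array([ 0.19934521, -0.59200661,  0.23584998]), 'eef_rot': array([ 9.86841655e-01,  1.61688448e-01, -1.21351798e-04, -6.15825453e-04]), 'ft_force': array([ 0.31106195, -0.73626308, -0.02504641]), 'torque': array([-0.02853843,  0.00532385,  0.04485242]), 'grip_force': 0.0, 'width': 0.0872821087955882} 0.014
```

View pics/scene.png

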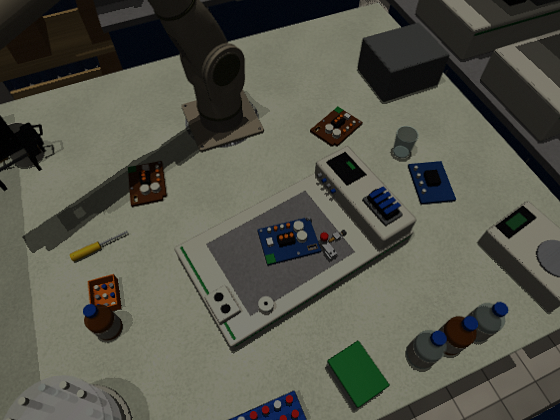

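View pics/top.png

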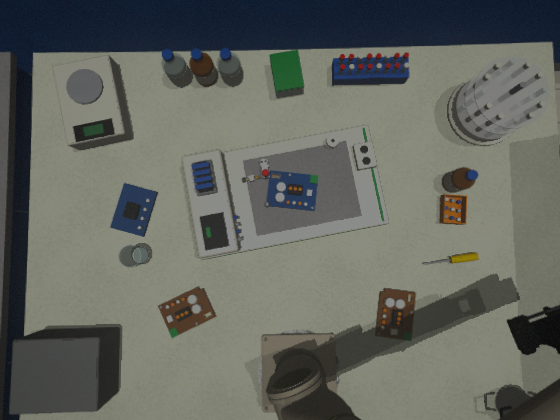

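The candidates for the plate, by pixel in the top view:
- Blue board on the deck at (292,190), with a green corner at (314,179).
- Blue spare at (135,210), on the table with no green mark.
- Brown boards at (187,311) and (396,314).

By the description it is the one on the deck. The red knob is at (265,172) and the coil at (332,142). I'll check this in a close crop.

Run:
```python
from h import *
a=cv2.imread('pics/top.png')[125:255,180:390]; b=cv2.imread('pics/scene.png')[195:325,215:355]
cv2.imwrite('pics/c1.png',cv2.resize(a,None,fx=3.8,fy=3.8,interpolation=cv2.INTER_CUBIC))
cv2.imwrite('pics/c2.png',cv2.resize(b,None,fx=4.5,fy=4.5,interpolation=cv2.INTER_CUBIC))
```

```text
(no output)
```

View pics/c1.png

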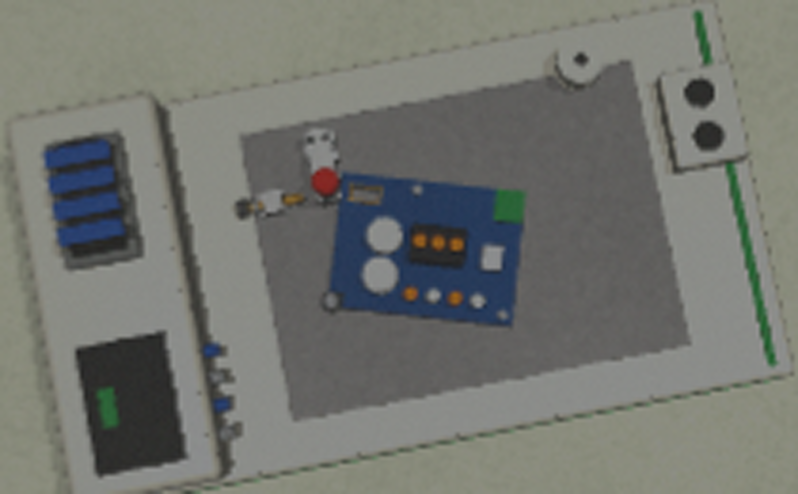

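View pics/c2.png

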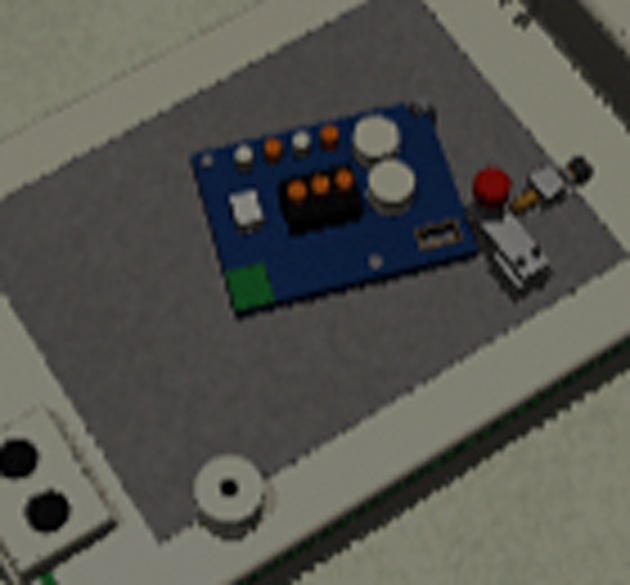

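The crops confirm it. The plate at top (292,190) has its green mark at about (314,179). Peg is at (267,204), red knob at (265.5,173), stop block at (251,178), and the coil is well clear.

```bash
cat > m.py <<'E'
from h import *
def meas(c, roi, pz=True):
    hsv=cv2.cvtColor(c['pixels'],cv2.COLOR_RGB2HSV); m0=np.zeros(hsv.shape[:2],np.uint8); x0,y0,x1,y1=roi; m0[y0:y1,x0:x1]=1
    def cen(m,name,z):
        m=cv2.morphologyEx((m&m0).astype(np.uint8),cv2.MORPH_OPEN,np.ones((2,2),np.uint8))
        n,l,s,ce=cv2.connectedComponentsWithStats(m)
        if n<2: print(name,'none'); return None
        i=1+s[1:,4].argmax(); P=onz(c,*ce[i],z); print(name,ce[i].round(1),s[i,4],P.round(4)); return P
    H,S,V=[hsv[:,:,i] for i in range(3)]
    k=cen((((H<6)|(H>174))&(S>150)).astype(np.uint8),'knob',.1225)
    g=cen(((H>50)&(H<75)&(S>110)).astype(np.uint8),'green',.072)
    m=((((H>100)&(H<125)&(S>110))|((H>50)&(H<75)&(S>110)))&(m0>0)).astype(np.uint8)
    m=cv2.morphologyEx(m,cv2.MORPH_OPEN,np.ones((3,3),np.uint8))
    cs=max(cv2.findContours(m,0,1)[0],key=cv2.contourArea)
    P=np.array([onz(c,*p[0],.072)[:2] for p in cs])
    rect=cv2.minAreaRect((P*1000).astype(np.float32)); B=cv2.boxPoints(rect)
    print('rect',np.array(rect[1]).round(1),rect[2],'\n',B.round(1).tolist())
    return k,g,B
E
python3 - <<'E'
from m import *
for n,roi in (('top',(245,160,325,215)),('scene',(250,205,345,270))):
    c=load(n); print(n); meas(c,roi)
c=load('top')
f=lambda u,v,z:onz(c,180+u/3.8,125+v/3.8,z).round(4)
print('peg',f(332,300,.076),'block',f(272,202,.078),'screwhead',f(243,208,.067),'nose',f(297,198,.067))
print('deck edges',f(242,133,.06),f(632,62,.06),f(293,420,.06),f(690,345,.06), 'coil',f(580,62,.088))
for u,v in((332,300),(560,280),(350,100)): print(dep(c,180+u/3.8,125+v/3.8))
c=load('scene'); f=lambda u,v,z:onz(c,215+u/4.5,195+v/4.5,z).round(4)
print('peg',f(428,112,.076),'block',f(548,182,.078),'nose',f(514,208,.067))
E
```

```text
top
knob [266.  173.4] 34 [0.6091 0.0882 0.1225]
green [314.5 179.6] 56 [ 0.5956 -0.059   0.072 ]
rect [147.6 108.6] 82.72428131103516 
 [[501.5, -54.5], [609.2999877929688, -68.30000305175781], [627.9000244140625, 78.0999984741211], [520.2000122070312, 91.80000305175781]]
scene
knob [324.7 237.4] 56 [0.6206 0.0886 0.1225]
green [271.  259.5] 81 [ 0.6023 -0.0559  0.072 ]
rect [150.7 113.2] 83.06704711914062 
 [[501.79998779296875, -57.70000076293945], [614.2000122070312, -71.30000305175781], [632.4000244140625, 78.19999694824219], [520.0, 91.9000015258789]]
peg [0.5226 0.0878 0.076 ] block [0.6031 0.1349 0.078 ] screwhead [0.6005 0.1596 0.067 ] nose [0.6079 0.1154 0.067 ]
deck edges [0.6641 0.1604 0.06  ] [ 0.7166 -0.1629  0.06  ] [0.4269 0.1218 0.06  ] [ 0.4813 -0.2024  0.06  ] coil [ 0.7104 -0.1165  0.088 ]
[0.52269813 0.08780859 0.07497365]
[ 0.53644006 -0.09799812  0.06256767]
[0.68919147 0.070717   0.06296851]
peg [0.534  0.0899 0.076 ] block [0.6079 0.1356 0.078 ] nose [0.6111 0.1122 0.067 ]
```

>>> carry_out(
  moves=[
    [0,0,0,0,0,0.806],
    [0,0,0,0,0,0.806],
    [0,0,0,0,0,0.806],
    [0,0,0,0,0,0.806],
    [0.52,-0.844,0,0,0,0],
    [0.52,-0.844,0,0,0,0],
    [0.52,-0.844,0,0,0,0],
    [0.52,-0.844,0,0,0,0],
    [0.52,-0.844,0,0,0,0],
    [0.52,-0.844,0,0,0,0],
    [0.52,-0.844,0,0,0,0],
    [0.52,-0.844,0,0,0,0],
    [0.52,-0.844,0,0,0,0],
    [0.52,-0.844,0,0,0,0],
    [0.52,-0.844,0,0,0,0],
    [0.52,-0.844,0,0,0,0],
    [0.52,-0.844,0,0,0,0],
    [0.52,-0.844,0,0,0,0],
    [0.52,-0.844,0,0,0,0],
    [0.52,-0.844,0,0,0,0],
  ],
  fingers=0,
  force=10,
)

```text
time: 2.6
ee_pos: [0.5977, -0.0971, 0.2362]
eef_rot: [0.998, -0.063, -0.0, 0.0]
ft_force: [0.8, -0.4, 1.0]
width: 0.0006
grip_force: 0.0
```

Run:
```python
from h import *
c=grab('wrist','w1'); print(c['xyz'],c['orientation'],c['fx'])
cv2.imwrite('pics/w1b.png',cv2.resize(cv2.imread('pics/w1.png'),None,fx=1.4,fy=1.4,interpolation=cv2.INTER_CUBIC))
```

```text
[ 0.66985329 -0.10546965  0.38260588] [-0.65484973  0.74360722  0.10151646 -0.08896371] 301.5843146966636
```

View pics/w1b.png

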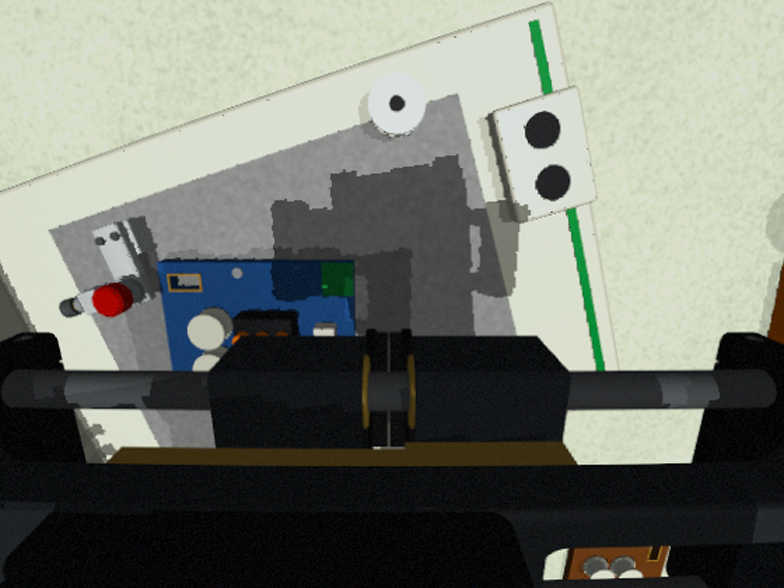

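The wrist view shows the plate's far edge nearly horizontal, aligned with the tool. The green corner is at (354,262) and the left corner at (159,262) in the enlarged picture, with the fingers closed right of the corner.

Run:
```python
from h import *
c=load('w1'); f=lambda u,v,z:onz(c,u/1.4,v/1.4,z).round(4)
print('A',f(354,262,.072),'B',f(159,262,.072),'slot',f(185,282,.072),'knob',f(117,297,.1225), 'coil',f(397,103,.088))
print('edge pts',f(356,330,.072), 'deck edge',f(50,230,.06),f(458,95,.06))
print(dep(c,300/1.4,180/1.4))
s=read_state();print(s['ee_pos'],s['ft_force'])
```

```text
A [ 0.6082 -0.0715  0.072 ] B [0.6271 0.0753 0.072 ] slot [0.6093 0.0594 0.072 ] knob [0.615  0.08   0.1225] coil [ 0.7121 -0.1164  0.088 ]
edge pts [ 0.5541 -0.065   0.072 ] deck edge [0.6616 0.1621 0.06  ] [ 0.716 -0.161  0.06 ]
[ 0.67239587 -0.0392926   0.05864972]
[ 0.59984827 -0.09112682  0.23591756] [-1.81423616  4.49014504 -0.50015861]
```

>>> carry_out(
  moves=[
    [-0.12,0.2,0,0,0,0],
    [0,0,0.7,0,0,0],
    [0,0,0.7,0,0,0],
    [0,0,0.7,0,0,0],
    [0,0,0.7,0,0,0],
    [0,0,0.5,0,0,0],
    [0,0,0.3,0,0,0],
    [0,0,0,0,0,0],
    [0,0,0,0,0,0],
    [0,0,0,0,0,0],
  ],
)

```text
time: 3.9
ee_pos: [0.592, -0.1054, 0.0935]
eef_rot: [0.998, -0.063, 0.001, 0.0]
ft_force: [-0.2, -0.0, 0.5]
width: 0.0006
grip_force: 0.0
```

>>> carry_out(
  moves=[
    [0,0,0.2,0,0,0],
    [0,0,0.15,0,0,0],
    [0,-0.12,0,0,0,0],
    [0,-0.12,0,0,0,0],
    [0,-0.08,0,0,0,0],
    [0,0,0,0,0,0],
    [0,0,0,0,0,0],
    [0,0,0,0,0,0],
  ],
)

```text
time: 4.9
ee_pos: [0.593, -0.0929, 0.0786]
eef_rot: [0.998, -0.063, 0.0, 0.0]
ft_force: [1.6, -0.2, 0.4]
width: 0.0007
grip_force: 0.0
```

>>> carry_out(
  moves=[
    [0,-0.05,0,0,0,0],
    [0,-0.05,0,0,0,0],
    [0,-0.03,0,0,0,0],
    [0,-0.03,0,0,0,0],
    [0,0,0,0,0,0],
    [0,0,0,0,0,0],
  ],
)

```text
time: 5.65
ee_pos: [0.5938, -0.0864, 0.0786]
eef_rot: [0.998, -0.063, 0.0, 0.0]
ft_force: [-0.1, 0.2, -0.4]
width: 0.0008
grip_force: 0.0
```

>>> carry_out(
  moves=[
    [0,-0.03,0,0,0,0],
    [0,-0.03,0,0,0,0],
    [0,-0.03,0,0,0,0],
    [0,0,0,0,0,0],
    [0,0,0,0,0,0],
  ],
)

```text
time: 6.28
ee_pos: [0.5943, -0.0828, 0.0785]
eef_rot: [0.998, -0.063, 0.0, 0.0]
ft_force: [-0.2, 0.7, 0.1]
width: 0.0
grip_force: 0.0
```

>>> carry_out(
  moves=[
    [0,-0.03,0,0,0,0],
    [0,-0.03,0,0,0,0],
    [0,0,0,0,0,0],
    [0,0,0,0,0,0],
  ],
)

```text
time: 6.78
ee_pos: [0.5946, -0.0804, 0.0785]
eef_rot: [0.998, -0.063, 0.0, 0.0]
ft_force: [-0.4, 0.1, -0.3]
width: 0.0008
grip_force: 0.0
```

>>> carry_out(
  moves=[
    [0,-0.03,0,0,0,0],
    [0,-0.03,0,0,0,0],
    [0,-0.03,0,0,0,0],
    [0,0,0,0,0,0],
    [0,0,0,0,0,0],
  ],
)

```text
time: 7.4
ee_pos: [0.5951, -0.077, 0.0786]
eef_rot: [0.998, -0.063, 0.0, 0.0]
ft_force: [0.8, -2.2, -0.6]
width: 0.0001
grip_force: 1.1
```

>>> carry_out(
  moves=[
    [0,-0.03,0,0,0,0],
    [-0.01,-0.03,0,0,0,0],
    [-0.02,-0.03,0,0,0,0],
    [0,0,0,0,0,0],
  ],
)

```text
time: 7.9
ee_pos: [0.5947, -0.0744, 0.0787]
eef_rot: [0.998, -0.063, 0.001, 0.001]
ft_force: [2.1, -6.5, -1.6]
width: 0.0007
grip_force: 2.9
```

>>> carry_out(
  moves=[
    [0.0385,-0.0232,0,0,0,-0.0716],
    [0.0385,-0.0232,0,0,0,-0.0716],
    [0.0385,-0.0232,0,0,0,-0.0716],
  ],
)

```text
time: 8.28
ee_pos: [0.5995, -0.0722, 0.0787]
eef_rot: [0.999, -0.048, 0.0, 0.001]
ft_force: [1.2, -6.1, -0.0]
width: 0.0004
grip_force: 3.1
```

>>> carry_out(
  moves=[
    [0.0385,-0.0232,0,0,0,-0.0716],
    [0.0385,-0.0232,0,0,0,-0.0716],
    [0.0385,-0.0232,0,0,0,-0.0716],
    [0.0385,-0.0232,0,0,0,-0.0716],
  ],
)

```text
time: 8.78
ee_pos: [0.6059, -0.069, 0.0787]
eef_rot: [1.0, -0.028, 0.0, 0.001]
ft_force: [1.9, -5.7, -0.1]
width: 0.0006
grip_force: 3.0
```

>>> carry_out(
  moves=[
    [0.0385,-0.0232,0,0,0,-0.0716],
    [0.0385,-0.0232,0,0,0,-0.0716],
    [0.0385,-0.0232,0,0,0,-0.0716],
    [0.0385,-0.0232,0,0,0,-0.0716],
    [0.0385,-0.0232,0,0,0,-0.0716],
    [0.0385,-0.0232,0,0,0,-0.0716],
  ],
)

```text
time: 9.52
ee_pos: [0.6154, -0.0636, 0.0787]
eef_rot: [1.0, 0.002, 0.0, 0.001]
ft_force: [2.6, -6.4, -0.6]
width: 0.0003
grip_force: 2.9
```

Run:
```python
from m import *
c=grab('top','t2'); meas(c,(235,150,330,218))
c=grab('wrist','w2')
a=cv2.resize(load('t2')['pixels'][140:220,235:335,::-1],None,fx=4,fy=4,interpolation=cv2.INTER_CUBIC)
b=c['pixels'][:300,:400,::-1]
h=np.zeros((320,800,3),np.uint8);h[:,:400]=a;h[:300,400:]=b;cv2.imwrite('pics/v2.png',h)
```

```text
knob [266.1 173.3] 35 [0.6093 0.0879 0.1225]
green none
rect [132.5  84. ] 89.05510711669922 
 [[517.5999755859375, -37.20000076293945], [601.5999755859375, -38.599998474121094], [603.7000122070312, 93.9000015258789], [519.7999877929688, 95.30000305175781]]
```

View pics/v2.png

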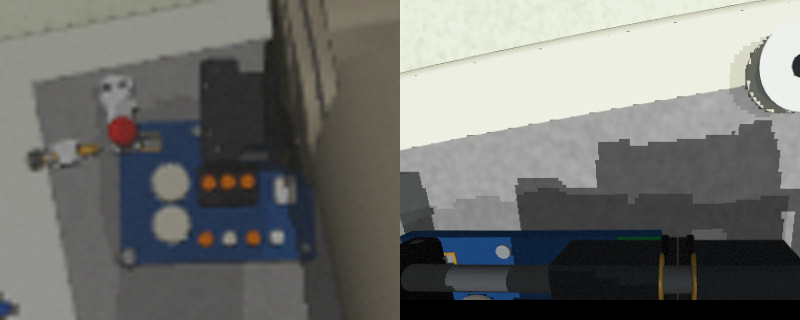

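The picture shows the plate nearly square to the image with its notch on the peg (128,257). The screw nose at (100,148) is still about 14 mm from the plate's left edge. I'll carry on along the arc.

>>> carry_out(
  moves=[
    [0.0385,-0.0232,0,0,0,-0.0716],
    [0.0385,-0.0232,0,0,0,-0.0716],
    [0.0385,-0.0232,0,0,0,-0.0716],
    [0.0385,-0.0232,0,0,0,-0.0716],
    [0.0385,-0.0232,0,0,0,-0.0716],
  ],
)

```text
time: 10.25
ee_pos: [0.623, -0.0587, 0.0787]
eef_rot: [1.0, 0.027, 0.0, 0.001]
ft_force: [2.4, -5.0, -1.4]
width: 0.0007
grip_force: 2.9
```

>>> carry_out(
  moves=[
    [0.0385,-0.0232,0,0,0,-0.0716],
    [0.0385,-0.0232,0,0,0,-0.0716],
    [0.0385,-0.0232,0,0,0,-0.0716],
  ],
)

```text
time: 10.62
ee_pos: [0.6275, -0.0556, 0.0787]
eef_rot: [0.999, 0.042, 0.0, 0.001]
ft_force: [1.9, -5.2, -1.1]
width: 0.0004
grip_force: 2.8
```

>>> carry_out(
  moves=[
    [0.0385,-0.0232,0,0,0,-0.0716],
    [0.0385,-0.0232,0,0,0,-0.0716],
  ],
)

```text
time: 10.88
ee_pos: [0.6304, -0.0534, 0.0787]
eef_rot: [0.999, 0.052, 0.0, 0.001]
ft_force: [3.3, -4.8, -0.5]
width: 0.0003
grip_force: 2.8
```

>>> carry_out(
  moves=[
    [0.0385,-0.0232,0,0,0,-0.0716],
    [0.0192,-0.0116,0,0,0,-0.0358],
  ],
)

```text
time: 11.12
ee_pos: [0.6326, -0.0517, 0.0787]
eef_rot: [0.998, 0.059, 0.001, 0.001]
ft_force: [2.0, -4.9, -0.7]
width: 0.0006
grip_force: 2.8
```

>>> carry_out(
  moves=[
    [0.0192,-0.0116,0,0,0,-0.0358],
    [0.0192,-0.0116,0,0,0,-0.0358],
  ],
)

```text
time: 11.38
ee_pos: [0.634, -0.0506, 0.0787]
eef_rot: [0.998, 0.064, 0.0, 0.001]
ft_force: [2.6, -4.7, 0.1]
width: 0.0004
grip_force: 2.7
```

>>> carry_out(
  moves=[
    [0.0192,-0.0116,0,0,0,-0.0358],
    [0.0192,-0.0116,0,0,0,-0.0358],
  ],
)

```text
time: 11.62
ee_pos: [0.6354, -0.0495, 0.0787]
eef_rot: [0.998, 0.069, 0.0, 0.001]
ft_force: [3.2, -5.3, 0.1]
width: 0.0005
grip_force: 2.7
```

Run:
```python
from h import *
c=grab('top','t3')
a=cv2.resize(c['pixels'][145:215,235:310,::-1],None,fx=8,fy=8,interpolation=cv2.INTER_CUBIC); cv2.imwrite('pics/v3.png',a)
s=read_state();print(s['ft_force'],s['ee_pos'])
```

```text
[ 3.02881534 -4.82496923 -2.2025963 ] [ 0.6354711  -0.04940369  0.07876191]
```

View pics/v3.png

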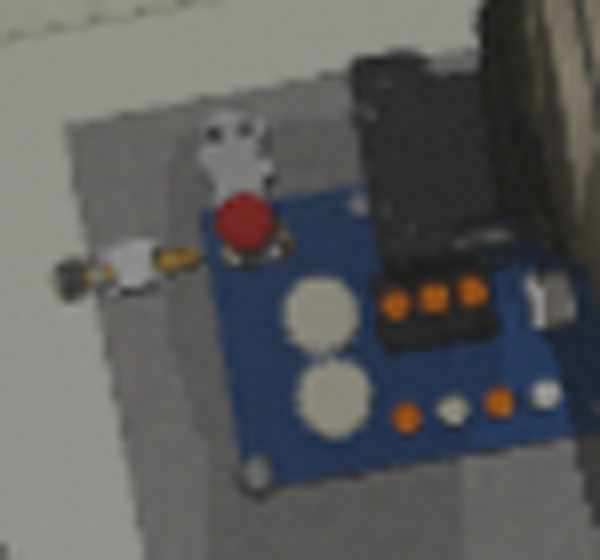

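The plate's edge at (212,250) is now a few mm from the brass nose at (199,257), and the notch is bedded at the peg (257,473). Small steps from here.

>>> carry_out(
  moves=[
    [0.0192,-0.0116,0,0,0,-0.0358],
    [0.0192,-0.0116,0,0,0,-0.0358],
  ],
)

```text
time: 11.92
ee_pos: [0.6368, -0.0483, 0.0787]
eef_rot: [0.997, 0.074, 0.001, 0.001]
ft_force: [2.3, -4.0, -1.1]
width: 0.0004
grip_force: 2.7
```

>>> carry_out(
  moves=[
    [0.0192,-0.0116,0,0,0,-0.0358],
    [0.0192,-0.0116,0,0,0,-0.0358],
  ],
)

```text
time: 12.18
ee_pos: [0.6382, -0.0472, 0.0788]
eef_rot: [0.997, 0.079, 0.001, 0.001]
ft_force: [2.5, -4.6, -1.3]
width: 0.0004
grip_force: 2.7
```

>>> carry_out(
  moves=[
    [0.0192,-0.0116,0,0,0,-0.0358],
    [0.0192,-0.0116,0,0,0,-0.0358],
  ],
)

```text
time: 12.42
ee_pos: [0.6394, -0.0462, 0.0788]
eef_rot: [0.996, 0.084, 0.0, 0.001]
ft_force: [1.1, -5.0, 0.2]
width: 0.0006
grip_force: 3.1
```

>>> carry_out(
  moves=[
    [0.0192,-0.0116,0,0,0,-0.0358],
  ],
)

```text
time: 12.55
ee_pos: [0.6397, -0.046, 0.0787]
eef_rot: [0.996, 0.087, -0.0, 0.001]
ft_force: [-0.6, -6.6, 1.9]
width: 0.0004
grip_force: 3.4
```

>>> carry_out(
  moves=[
    [-0.01,-0.02,0,0,0,0],
    [0,0,0,0,0,0],
  ],
)

```text
time: 12.8
ee_pos: [0.6397, -0.0459, 0.0788]
eef_rot: [0.996, 0.086, 0.0, 0.001]
ft_force: [2.4, -8.2, -0.8]
width: 0.0008
grip_force: 4.1
```

>>> carry_out(
  moves=[
    [0,-0.015,0,0,0,0],
    [0,0,0,0,0,0],
    [0,0,0,0,0,0],
  ],
)

```text
time: 13.18
ee_pos: [0.6397, -0.0459, 0.0787]
eef_rot: [0.996, 0.086, 0.001, 0.002]
ft_force: [3.7, -8.8, -1.2]
width: 0.0005
grip_force: 4.8
```

>>> carry_out(
  moves=[
    [0,-0.015,0,0,0,0],
    [0,0,0,0,0,0],
    [0,0,0,0,0,0],
    [0,0,0,0,0,0],
    [0,0,0,0,0,0],
    [0,0,0,0,0,0],
  ],
)

```text
time: 13.92
ee_pos: [0.6397, -0.0458, 0.0788]
eef_rot: [0.996, 0.086, 0.001, 0.002]
ft_force: [3.9, -10.4, -1.2]
width: 0.0007
grip_force: 5.5
```

>>> carry_out(
  moves=[
    [0,-0.008,0,0,0,0],
    [0,0,0,0,0,0],
    [0,0,0,0,0,0],
    [0,0,0,0,0,0],
    [0,0,0,0,0,0],
  ],
)

```text
time: 14.55
ee_pos: [0.6397, -0.0458, 0.0788]
eef_rot: [0.996, 0.086, 0.001, 0.002]
ft_force: [4.6, -11.5, -1.3]
width: 0.0004
grip_force: 5.8
```

>>> carry_out(
  moves=[
    [0,0.03,0,0,0,0],
    [0,0.03,0,0,0,0],
    [0,0.04,0,0,0,0],
    [0,0.1,0,0,0,0],
    [0,0.3,0,0,0,0],
    [0,0.3,0,0,0,0],
    [0,0,-0.6,0,0,0],
    [0,0,-0.7,0,0,0],
    [0,0,-0.7,0,0,0],
    [0,0,-0.6,0,0,0],
    [0,0,0,0,0,0],
    [0,0,0,0,0,0],
    [0,0,0,0,0,0],
  ],
)

```text
time: 16.18
ee_pos: [0.6439, -0.074, 0.1813]
eef_rot: [0.996, 0.087, -0.001, -0.0]
ft_force: [-0.5, -0.4, -0.3]
width: 0.0006
grip_force: 0.0
```

Run:
```python
from m import *
c=grab('top','t4'); meas(c,(235,150,330,218))
a=cv2.resize(c['pixels'][145:215,235:330,::-1],None,fx=8,fy=8,interpolation=cv2.INTER_CUBIC); cv2.imwrite('pics/v4.png',a)
s=read_state();print(s['ft_force'],s['ee_pos'])
```

```text
knob [266.1 173.3] 33 [0.6094 0.0878 0.1225]
green none
rect [ 82.7 147.7] 9.476332664489746 
 [[519.2000122070312, 93.80000305175781], [543.5, -51.900001525878906], [625.0999755859375, -38.29999923706055], [600.7000122070312, 107.4000015258789]]
[-0.48438926  0.46773678 -0.97814198] [ 0.64401276 -0.0738648   0.18142017]
```

View pics/v4.png

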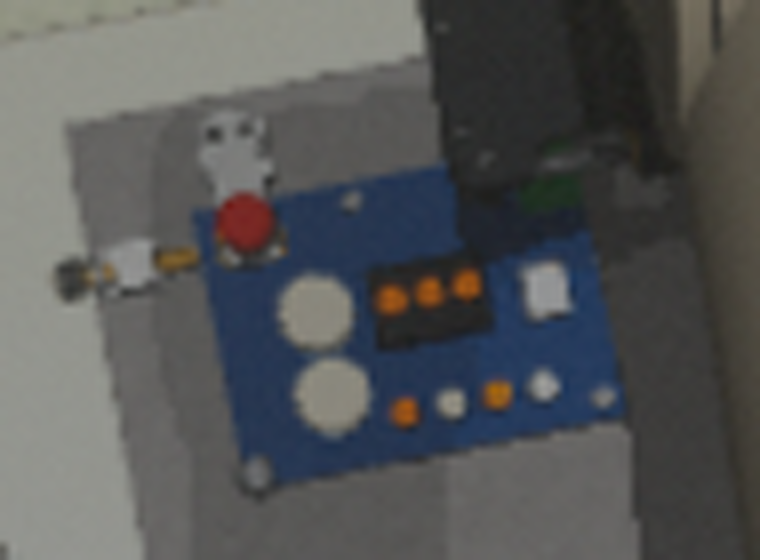

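The plate's edge now touches the nose at (200,257), and the notch sits on the peg at (257,473). Next, the knob.

>>> carry_out(
  moves=[
    [-0.02,-0.69,0,0,0,0],
    [-0.02,-0.69,0,0,0,0],
    [-0.02,-0.69,0,0,0,0],
    [-0.02,-0.69,0,0,0,0],
    [-0.02,-0.69,0,0,0,0],
    [-0.03,-0.68,0,0,0,0],
    [0,0,0.4,0,0,0],
    [0,0,0.4,0,0,0],
    [0,0,0.1,0,0,0],
    [0,0,0,0,0,0],
    [0,0,0,0,0,0],
    [0,0,0,0,0,0],
  ],
)

```text
time: 17.73
ee_pos: [0.611, 0.088, 0.147]
eef_rot: [0.996, 0.087, 0.0, 0.0]
ft_force: [-0.2, -0.5, 0.3]
width: 0.0003
grip_force: 0.0
```

>>> carry_out(
  moves=[
    [0,0,0.1,0,0,0],
    [0,0,0.1,0,0,0],
    [0,0,0.04,0,0,0],
    [0,0,0.04,0,0,0],
    [0,0,0,0,0,0],
    [0,0,0,0,0,0],
  ],
)

```text
time: 18.48
ee_pos: [0.6108, 0.0881, 0.1354]
eef_rot: [0.996, 0.087, 0.0, 0.0]
ft_force: [0.2, 0.4, 0.4]
width: 0.0003
grip_force: 0.0
```

>>> carry_out(
  moves=[
    [0,0,0.03,0,0,0],
    [0,0,0.03,0,0,0],
    [0,0,0,0,0,0],
  ],
)

```text
time: 18.85
ee_pos: [0.6108, 0.0881, 0.133]
eef_rot: [0.996, 0.087, 0.0, 0.0]
ft_force: [0.8, -0.4, 2.1]
width: 0.0004
grip_force: 0.8
```

>>> carry_out(
  moves=[
    [0,0,0.03,0,0,0],
    [0,0,0.03,0,0,0],
    [0,0,0,0,0,0],
  ],
)

```text
time: 19.23
ee_pos: [0.6107, 0.0881, 0.1304]
eef_rot: [0.996, 0.087, 0.0, -0.0]
ft_force: [1.5, 0.5, 1.3]
width: 0.0006
grip_force: 0.6
```

>>> carry_out(
  moves=[
    [0,0,0.03,0,0,0],
    [0,0,0.03,0,0,0],
    [0,0,0,0,0,0],
  ],
)

```text
time: 19.6
ee_pos: [0.6107, 0.0881, 0.128]
eef_rot: [0.996, 0.087, 0.0, 0.0]
ft_force: [0.1, -0.4, 0.9]
width: 0.0003
grip_force: 0.6
```

>>> carry_out(
  moves=[
    [0,0,0.03,0,0,0],
    [0,0,0.02,0,0,0],
    [0,0,0,0,0,0],
  ],
)

```text
time: 19.98
ee_pos: [0.6108, 0.0881, 0.127]
eef_rot: [0.996, 0.087, 0.0, 0.0]
ft_force: [-2.0, -0.2, 9.1]
width: 0.0004
grip_force: 4.5
```

>>> carry_out(
  moves=[
    [0,0,0.03,0,0,0],
    [0,0,0.02,0,0,0],
    [0,0,0,0,0,0],
  ],
)

```text
time: 20.35
ee_pos: [0.6111, 0.0882, 0.1268]
eef_rot: [0.996, 0.087, 0.001, 0.0]
ft_force: [-9.2, -2.1, 22.8]
width: 0.0004
grip_force: 11.6
```

Hard end reached at tip height 0.1128 m, against 0.1125 m expected. Backing off and checking.

>>> carry_out(
  moves=[
    [0,0,-0.05,0,0,0],
    [0,0,-0.1,0,0,0],
    [0,0,-0.5,0,0,0],
    [0,0,-0.8,0,0,0],
    [0,0,-0.8,0,0,0],
    [0,0.8,0,0,0,0],
    [0,0.8,0,0,0,0],
    [0,0.8,0,0,0,0],
    [0,0.8,0,0,0,0],
    [0,0,0,0,0,0],
    [0,0,0,0,0,0],
    [0,0,0,0,0,0],
  ],
)

```text
time: 21.85
ee_pos: [0.6329, -0.0366, 0.2146]
eef_rot: [0.996, 0.088, 0.0, -0.0]
ft_force: [0.8, 0.3, 0.5]
width: 0.0002
grip_force: 0.0
```

Run:
```python
from m import *
c=grab('top','t5'); k,_,_=meas(c,(235,150,330,218))
for f in ('top','t5'):
    d=load(f); print(f,np.median([dep(d,266+i,173+j)[2] for i in(-1,0,1) for j in (-1,0,1)]))
a=cv2.resize(c['pixels'][145:215,235:330,::-1],None,fx=8,fy=8,interpolation=cv2.INTER_CUBIC); cv2.imwrite('pics/v5.png',a)
s=read_state();print(s['ft_force'],s['ee_pos'])
```

```text
knob [266.5 173.6] 31 [0.6085 0.0867 0.1225]
green none
rect [139.7  67.9] 62.04954147338867 
 [[485.3999938964844, 9.5], [545.2999877929688, -22.299999237060547], [610.7999877929688, 101.0999984741211], [550.7999877929688, 132.89999389648438]]
top 0.12225504453166391
t5 0.11099039552488033
[-0.00307221  1.04217062  0.23284189] [ 0.63287742 -0.03666874  0.21453015]
```

View pics/v5.png

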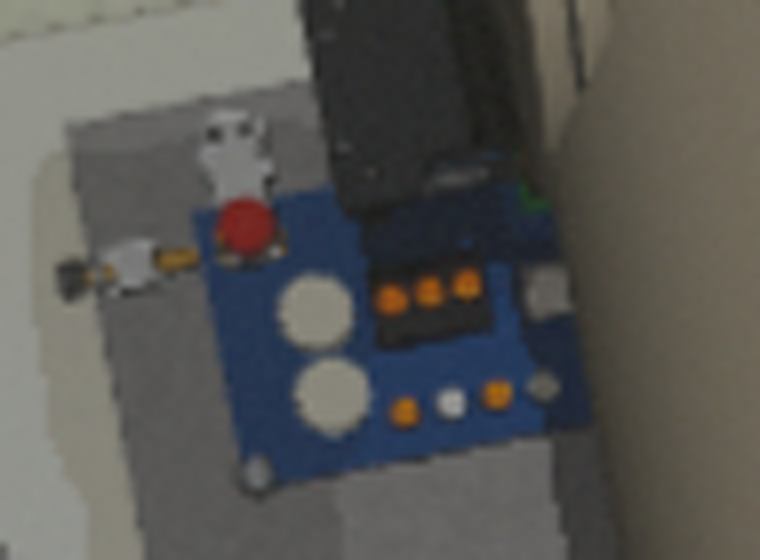

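The picture shows the plate unmoved against the nose at (200,257) and bedded on the peg at (257,473). The knob at (246,227) is about 11 mm lower than at the start.

```bash
python3 -c "
from bench import r; print(r.close_job())"
```

```text
the job is handed in; nothing more can be done
None
```

The job is handed in: the plate was swung about the peg, held on the stop screw at about 11–12 N at the fingers and locked with the pin fully down. It was unmoved in the last picture; no verdict was returned.

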